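Tip the standing carton over into the scan frame and trigger the scanner

ROBOT

A 7-joint arm with a two-finger parallel gripper is mounted at the origin on the work surface. World frame = base frame: x ahead of the robot, y to its left, z up, the work surface at z = 0. Lengths are in mm, angles in rad, forces in N, time in s.
With the tool pointing down it reaches from about 400 to 900 mm from the base axis. Payload 5.6 kg.
Tool frame: the origin (TCP) lies midway between the tips of the shut fingers; the grasp point (between the pads) lies 19 mm behind it; x points along the fingers, y is the direction in which the jaws open and shut, and the axes are right-handed (so a half turn about x gives the same grasp; the last joint's range is limited). The gripper opens to 92 mm and grips with 3 to 60 N. Pads are 20 mm wide; open, the fingers measure 128 mm over their backs; the gripper's body (75 mm by 189 mm) begins 69 mm behind the grasp point.
Start: joints at [-1.374, 0.468, -0.012, 1.603, 0.006, 1.071, -0.056], TCP at [154.423, 631.398, 185.292] pointing down, gripper open.
Joint ranges: [-2.53, 2.53], [-0.31, 2.02], [-1.57, 1.55], [0.28, 2.44], [-1.29, 4.43], [0.15, 1.84], [-2.92, 2.92]. Speed limits (rad/s): [2.57, 2.57, 3.14, 3.14, 3.14, 3.14, 3.14].

INTERFACE

Orientations are given as a rotation vector (axis times angle).
In Python, from cell import robot, grip, kin, viewer gives the robot as it stands. Calls block until the motion is done:
- robot.movep(position, orientation): joint-space move of the TCP to a pose.
- robot.servo_line(position, feed=150, rotation=None): straight line of the TCP; rotation=None keeps the orientation; feed is the mean speed in mm/s.
- robot.goto_joints(angles): joint-space move.
- grip(opening, newtons=None): opening from 0.0 (shut) to 1.0 (fully open); newtons is the grip in N (None keeps the last); returns when the fingers have stopped.
- robot.hold(seconds).
- kin.ik(position, orientation): joint angles nearest the present ones, or None.
- robot.observe(): the state.
- viewer.read_camera(name): name is "scene" or "top" or "wrist"; returns the picture (384x512x3 uint8, red, green, blue); there is no depth.
- viewer.camera_info(name): a dict with "camera_matrix" (3x3 intrinsics, pixels), "k1" (the pictures are not rectified: a ray, as slopes to the right and down, at radius r is drawn at 1 + k1 r^2 times it, then the intrinsics apply), "R" (3x3) and "t" (3): a world point X has camera coordinates R X + t. Camera axes: x right, y down, z forward; pixel columns grow to the right and rows downward; lengths in mm; the calibration is good to about 2 mm. A picture is of the moment at which its call begins: read the wrist's pose just before it. camera_info takes no time and is no camera call; for the wrist camera it gives the pose at the moment of the call.
A pose or a line that the arm cannot do raises robot.IKError and nothing moves.
- robot.job_done(): hands the job in, once; it reports no verdict.
Trained networks look in the newest picture that a camera, given by its name, has taken for a name from the list of things; names that differ only in an ending like _2 or _b are one class to them, and where a whole thing is asked for, a point or a joint stands for the part that bears it (a point fixed in the world has none). Each returns a list of dicts, best first, with "confidence" (0 to 1); they miss things now and then, are a little off and sometimes report something else, mostly with a low value. They report only what shows in the picture. A call takes as long as a camera call.
- viewer.silhouettes(name, camera): "mask" (384x512 bool, what is visible of it).
- viewer.pinpoint(name, camera): "at" ([x, y, z] in mm, in the coordinates of the camera as it stood for that picture, good to about 4 mm: a listed point, or the origin of a listed thing).
The state is a dict: "t": time; "joints": joint angles; "joint_velocities": joint speeds; "joint_torque": joint torques, N m; "tcp_pos": TCP position; "tcp_rot": TCP orientation; "contact_force": force on the tool from outside, world axes, zero at the start; "wrist_torque": the same for the moment, N m; "grip_width": opening from 0.0 (shut) to 1.0 (fully open).
Only numpy, scipy, OpenCV 4.12 (cv2) and the standard library are available. Lean on these libraries where they do the work, as an engineer would, in place of code of your own. Each camera call takes 0.05 s, during which the arm holds its last target.

TASK

Scan in the tall slim carton that stands on end at one end of the scan frame on the dark mat: push it over with your fingertips, high up, so that it falls onto its broad side and lies wholly inside the white frame, label up. Then press the scanner's trigger key all the way down and let it go. Do not pinch, lift or carry the carton, and leave everything else where it is, with the small carton at the other end of the frame still standing.

Things in the scene. Friction and masses are not known exactly. Their poses are not given: they have to be found in the camera images.
- carton: tall slim sealed carton, 46 mm thick x 100 wide x 170 tall, 0.4 to 0.75 kg, standing on its end on the mat at either end of the scan frame, a broad face towards the frame's centre; white bar code label on both broad faces (either may lie up). Origin: centre of its underside. x: through the thickness, y: width, z: foot to top. It tips over once its top is pushed some 45 mm; pushed low it slides
- foot_a (a point): point on the carton: (0, 50, 0) mm in the carton's frame, at the foot end. As it starts, the carton's inner foot edge stands about 23 mm inside the outer edge of the frame's end line, square to the frame within 6 degrees, so that tipped over this edge it falls into the frame
- foot_b (a point): point on the carton: (0, -50, 0) mm in the carton's frame
- head_a (a point): point on the carton: (0, 50, 170) mm in the carton's frame, at the top end
- head_b (a point): point on the carton: (0, -50, 170) mm in the carton's frame
- scan_frame (a point): centre of the scan frame, on top of the mat (3 mm above the bench; dark, fixed, 420 x 280 mm). The frame is a printed white rectangle with 10 mm lines, 270 x 170 mm over their outer edges: x along the 270 mm, y along the 170 mm, z up. Its length runs roughly left to right before the robot, turned by up to 30 degrees
- trigger (a joint): travel of the scanner's trigger key in m: 0 up, 0.006 fully pressed (about 4 N; 3 N at 0.004); it springs back by itself. It counts as pressed from 0.004.
- trigger_top (a point): centre of the top of the trigger key: a black round key 36 mm across, 48 mm above the bench, pressed straight down; on a round base on a fixed grey box of 80 x 70 x 26 mm, to the left or to the right of the mat
- scanner: the bar code scanner on its stand, fixed, beyond the mat's far long side: base plate 100 x 120 mm, a post of 16 mm and a head reaching 90 mm from the post's axis towards the frame at 235 to 320 mm above the bench. Origin: underside of the base, on the post's axis; the window faces -x of its frame.
- small_carton: small slim carton, 24 x 70 mm, 60 mm tall, standing at the other end of the frame; stays standing. Origin: centre of its underside
- bearing: loose ball bearing, 47 mm across, 14 mm thick, lying on the mat beside the frame, on the robot's side; leave alone. Origin: centre of its underside
- pen: marker pen, 130 mm long, 14 mm thick, lying on the mat beside the frame, on the robot's side; leave alone. Origin: its middle, underside
- tape_roll: roll of packing tape, 104 mm across, 48 mm high, lying on the bench on the opposite side of the mat from the trigger; leave alone. Origin: centre of its underside
- cutter: cutter knife, 150 x 24 x 14 mm, lying on the bench at the far right; leave alone. Origin: its middle, underside
- low_carton: low sealed carton, 120 x 90 mm, 60 mm high, on the bench at the far left; leave alone. Origin: centre of its underside

How it is judged:
By the outcome, as a careful person would: the job done as asked, in the order asked, and still so for the second after the job is handed in, with the robot touching nothing.
It also fails if it takes over 53 s, if anything falls off the work surface, if the arm or the gripper's body presses on something with over 40 N, if the wrist force passes 120 N, or if a joint passes its speed limit or range.

## Working session

There is one attempt and no reset: what is moved stays moved. The work goes in short steps, each a Python script; the robot and the scene stay as the last script left them, time stands still between calls to the robot, and variables do not carry over. Pictures are saved under pics/ and viewed, and the job is handed in when it is done.

```bash
ls; mkdir -p pics; cat > h.py <<'E'
import numpy as np, cv2
from cell import robot, grip, kin, viewer
def save(cam,fn):
    im=viewer.read_camera(cam); cv2.imwrite('pics/'+fn,im[:,:,::-1]); return im
def pin(name,cam):
    i=viewer.camera_info(cam); R=np.array(i['R']);t=np.array(i['t'])
    return [(round(d['confidence'],2),np.round(R.T@(np.array(d['at'])-t),1)) for d in viewer.pinpoint(name,cam)]
E
python3 - <<'E'
from h import *
o=robot.observe();print(o['t'],o['tcp_pos'],o['tcp_rot'],o['contact_force'])
for c in ['top','scene']:
    save(c,c+'0.png')
    for n in ['carton','foot_a','foot_b','head_a','head_b','scan_frame','trigger_top','scanner','small_carton','bearing','pen','tape_roll']:
        print(c,n,[(a,list(b)) for a,b in pin(n,c)])
print(robot.observe()['t'])
E
```

```text
pics
0.0 [154.29781287 630.75099733 184.34246164] [ 0.18688103  1.56267588 -0.18972446] [ 0.27068122  0.3762583  -0.43720204]
top carton [(0.88, [np.float64(543.3), np.float64(-131.9), np.float64(4.2)])]
top foot_a [(0.96, [np.float64(590.7), np.float64(-133.1), np.float64(5.3)]), (0.83, [np.float64(491.5), np.float64(-135.6), np.float64(3.1)]), (0.28, [np.float64(684.9), np.float64(-373.5), np.float64(-1.0)])]
top foot_b [(0.96, [np.float64(590.7), np.float64(-133.1), np.float64(5.3)]), (0.83, [np.float64(491.5), np.float64(-135.6), np.float64(3.1)]), (0.28, [np.float64(684.9), np.float64(-373.5), np.float64(-1.0)])]
top head_a [(0.64, [np.float64(596.1), np.float64(-129.2), np.float64(174.3)]), (0.63, [np.float64(486.1), np.float64(-130.1), np.float64(172.1)])]
top head_b [(0.64, [np.float64(596.1), np.float64(-129.2), np.float64(174.3)]), (0.63, [np.float64(486.1), np.float64(-130.1), np.float64(172.1)])]
top scan_frame [(0.77, [np.float64(546.1), np.float64(6.2), np.float64(5.0)])]
top trigger_top [(0.49, [np.float64(475.2), np.float64(-395.7), np.float64(45.4)])]
top scanner [(0
[... 1179 characters left out ...]
)]
scene scan_frame [(0.68, [np.float64(549.2), np.float64(4.7), np.float64(5.5)])]
scene trigger_top [(0.45, [np.float64(475.7), np.float64(-404.8), np.float64(50.6)])]
scene scanner [(0.95, [np.float64(763.0), np.float64(30.0), np.float64(1.1)]), (0.6, [np.float64(545.4), np.float64(4.8), np.float64(0.6)])]
scene small_carton [(0.87, [np.float64(544.1), np.float64(138.2), np.float64(5.6)])]
scene bearing [(0.67, [np.float64(435.9), np.float64(-112.6), np.float64(6.0)])]
scene pen [(0.52, [np.float64(427.6), np.float64(73.5), np.float64(5.7)]), (0.21, [np.float64(547.3), np.float64(5.1), np.float64(0.7)])]
scene tape_roll [(0.6, [np.float64(493.3), np.float64(386.4), np.float64(-0.6)])]
1.3
```

View pics/top0.png

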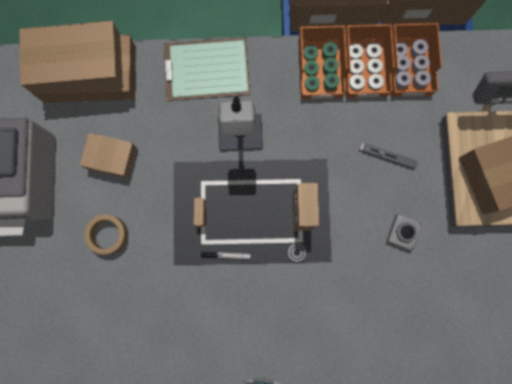

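View pics/scene0.png

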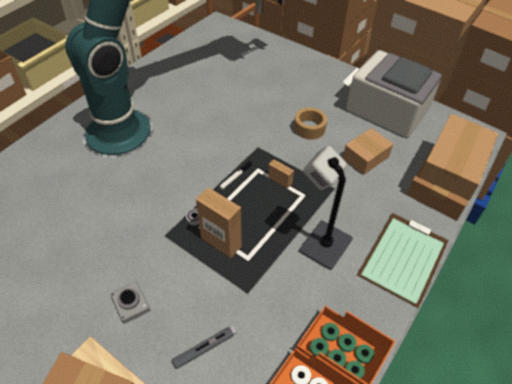

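The carton stands at the robot's right end of the frame (top view about (308,203)), so it falls towards +y. The trigger is at the right (405,232) and the scanner head hangs over the far side. I'll refine the frame pose from the saved image and plan the poses.

```bash
cat >> h.py <<'E'
from scipy.spatial.transform import Rotation as Ro
def rv(jaw):
    x=np.array([0,0,-1.]);y=np.array([*jaw,0.]);y/=np.linalg.norm(y)
    return Ro.from_matrix(np.c_[x,y,np.cross(x,y)]).as_rotvec()
def px2w(cam,uv,z):
    i=viewer.camera_info(cam);K=np.array(i['camera_matrix']);R=np.array(i['R']);t=np.array(i['t'])
    p=cv2.undistortPoints(np.array(uv,float).reshape(-1,1,2),K,np.array([i['k1'],0,0,0,0.]),None,None,None,(3,100,1e-12)) if 0 else None
    q=(np.array(uv,float)-[K[0,2],K[1,2]])/[K[0,0],K[1,1]]; s=q.copy()
    for _ in range(30): s=q/(1+i['k1']*(s**2).sum(1,keepdims=True))
    d=np.c_[s,np.ones(len(s))]@R; c=-R.T@t
    return c+d*((z-c[2])/d[:,2])[:,None]
E
python3 - <<'E'
from h import *
im=cv2.imread('pics/top0.png')
g=im.min(2)>140
m=np.zeros_like(g);m[176:248,196:306]=1
v,u=np.nonzero(g&m)
w=px2w('top',np.c_[u,v],3)
r=cv2.minAreaRect(w[:,:2].astype(np.float32));print(r)
print(np.round(cv2.boxPoints(r)))
for p in [(154,440,330),(543,-200,330),(543,-200,157),(475,-400,80)]:
  for j in [(1,0),(-1,0),(0,1),(0,-1)]:
    q=kin.ik(p,rv(j)); print(p,j,None if q is None else np.round(q,2))
E
```

```text
((546.9778442382812, 5.6829376220703125), (269.1566162109375, 172.33779907226562), 89.21870422363281)
[[ 459. -128.]
 [ 631. -130.]
 [ 635.  139.]
 [ 463.  141.]]
(154, 440, 330) (1, 0) [-1.52  0.01  0.22  1.85 -0.    1.28 -1.3 ]
(154, 440, 330) (-1, 0) [-1.02  0.04 -0.3   1.82  0.01  1.28  1.82]
(154, 440, 330) (0, 1) [-1.26  0.03 -0.05  1.84  0.    1.28  0.26]
(154, 440, 330) (0, -1) [-1.73  0.    0.43  1.86 -0.    1.28 -2.87]
(543, -200, 330) (1, 0) [-0.66  0.48  1.35  1.65 -0.47  1.4   0.76]
(543, -200, 330) (-1, 0) [-0.66  0.49  1.36  1.65 -0.48  1.4  -2.37]
(543, -200, 330) (0, 1) [-0.59  0.38  1.19  1.65 -0.36  1.36  2.22]
(543, -200, 330) (0, -1) [-0.63  0.43  1.28  1.65 -0.42  1.38 -0.86]
(543, -200, 157) (1, 0) [-0.36  0.49  0.87  1.85 -0.44  1.01  0.69]
(543, -200, 157) (-1, 0) [-0.6   0.77  1.35  1.86 -0.81  1.21 -2.12]
(543, -200, 157) (0, 1) [-0.34  0.47  0.84  1.85 -0.42  1.    2.25]
(543, -200, 157) (0, -1) [-0.39  0.5   0.91  1.85 -0.46  1.02 -0.85]
(475, -400, 80) (1, 0) [ 0.12  0.63  0.73  1.8  -0.52  0.92  1.08]
(475, -400, 80) (-1, 0) [-0.17  1.    1.34  1.81 -1.05  1.25 -1.66]
(475, -400, 80) (0, 1) [ 0.16  0.61  0.67  1.79 -0.47  0.9   2.61]
(475, -400, 80) (0, -1) [ 0.06  0.67  0.83  1.8  -0.6   0.95 -0.42]
```

```bash
python3 - <<'E'
from h import *
q=np.array([-1.26,.03,-.05,1.84,0,1.28,.26]); robot.goto_joints(q)
grip(0.35)
q[0]=0.45;q[2]=0; q[6]=0.45; robot.goto_joints(q)
o=robot.observe();print(o['t'],o['tcp_pos'],Ro.from_rotvec(o['tcp_rot']).as_matrix()[:,1])
for j in [(1,0),(-1,0)]:
  for p in [(543,-205,300),(543,-205,155),(543,-90,155),(475,-400,100)]:
    q=kin.ik(p,rv(j)); print(p,j,None if q is None else np.round(q,2))
E
```

```text
5.7667 [ 403.7970676  -231.08298866  327.93410286] [ 0.99996989  0.00199707 -0.00749901]
(543, -205, 300) (1, 0) [ 0.36  0.26 -0.06  1.64  0.02  1.25  0.29]
(543, -205, 155) (1, 0) [ 0.35  0.39 -0.06  1.8   0.03  0.95  0.28]
(543, -90, 155) (1, 0) [ 0.23  0.34 -0.16  1.87  0.07  0.93  0.04]
(475, -400, 100) (1, 0) [ 0.57  0.51  0.1   1.75 -0.07  0.88  0.7 ]
(543, -205, 300) (-1, 0) [ 0.02  0.25  0.35  1.66 -0.09  1.25 -2.75]
(543, -205, 155) (-1, 0) [-0.13  0.41  0.55  1.84 -0.26  0.96 -2.6 ]
(543, -90, 155) (-1, 0) [-0.17  0.34  0.34  1.9  -0.14  0.93 -2.91]
(475, -400, 100) (-1, 0) [-0.18  0.96  1.34  1.8  -1.    1.25 -1.69]
```

```bash
python3 - <<'E'
from h import *
r=rv((1,0))
robot.movep((543,-215,300),r)
save('wrist','w1.png')
print(pin('head_a','wrist'),pin('carton','wrist'))
robot.servo_line((543,-210,148),feed=200)
save('scene','s1.png')
f0=robot.observe()['contact_force']
for y in [-185,-175,-170,-165,-160,-155,-150]:
    robot.servo_line((543,y,148),feed=60)
    o=robot.observe();print(y,o['t'],np.round(o['tcp_pos'],1),np.round(o['contact_force']-f0,2))
    if o['contact_force'][1]-f0[1]<-0.4: break
save('scene','s2.png')
E
```

```text
[(0.76, array([ 592.2, -130.4,  174.3])), (0.58, array([ 494.2, -126.4,  169.2]))] [(0.61, array([ 493.1, -129.6,  170.1]))]
-185 8.0667 [ 543.1 -184.7  148.1] [ 0.29  0.88 -0.55]
-175 8.3833 [ 543.1 -174.4  148. ] [-0.13  0.9   0.31]
-170 8.6333 [ 543.1 -169.6  148. ] [-0.63  0.5   0.22]
-165 8.8833 [ 543.  -164.5  148. ] [-0.43 -0.59 -1.34]
```

```bash
cd pics; python3 -c "
import cv2,numpy as np
cv2.imwrite('c1.png',np.hstack([cv2.resize(cv2.imread('w1.png'),(400,300)),cv2.resize(cv2.imread('s2.png')[140:290,120:320],(400,300))]))"
```

```text
(no output)
```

View pics/c1.png

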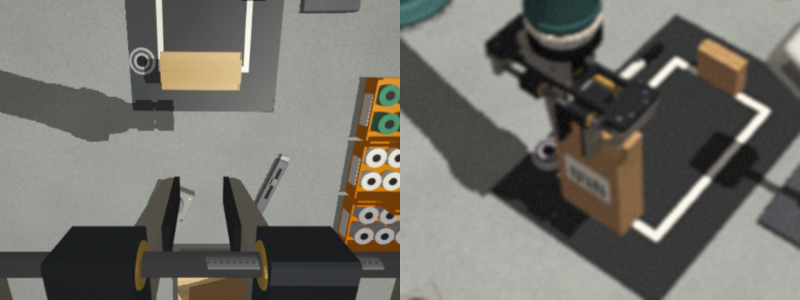

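The fingertips are at the carton's outer face, near the top, and the carton is still standing square to the frame. I'll push it over.

```bash
python3 - <<'E'
from h import *
for y in [-150,-135]:
    robot.servo_line((543,y,148),feed=50)
    o=robot.observe();print(y,o['t'],np.round(o['contact_force'],2))
save('scene','s3a.png')
robot.servo_line((543,-90,148),feed=80)
o=robot.observe();print(o['t'],np.round(o['contact_force'],2))
robot.hold(0.3)
robot.servo_line((543,-160,190),feed=200)
robot.servo_line((530,-260,220),feed=250)
save('scene','s3.png'); save('top','t3.png')
for c in ['scene','top']:
  for n in ['carton','foot_a','head_a','small_carton']: print(c,n,pin(n,c))
print(robot.observe()['t'])
a=cv2.imread('pics/s3a.png')[140:290,120:320];b=cv2.imread('pics/s3.png')[140:290,120:320];c=cv2.imread('pics/t3.png')[150:270,170:330]
cv2.imwrite('pics/c3.png',np.vstack([np.hstack([cv2.resize(a,(400,300)),cv2.resize(b,(400,300))]),np.hstack([cv2.resize(c,(400,300)),np.zeros((300,400,3),np.uint8)])]))
E
```

```text
-150 9.3833 [ 0.39 -0.23 -1.24]
-135 9.8333 [-0.5   0.2   0.84]
10.5917 [ 0.37 -0.14 -0.31]
scene carton [(0.56, array([ 539.8, -130.3,    1.7]))]
scene foot_a [(0.9, array([ 492.8, -127. ,    6.3]))]
scene head_a [(0.97, array([ 489.9, -135.1,  172.9])), (0.66, array([ 589.4, -130.8,  170.7]))]
scene small_carton [(0.74, array([545.1, 140.9,   4.8]))]
top carton [(0.6, array([ 543.7, -131.7,    3.9]))]
top foot_a [(0.9, array([ 496.5, -132.1,    1.2])), (0.71, array([ 588.5, -132.7,    2.4]))]
top head_a [(0.58, array([ 594.5, -128.9,  171.1])), (0.57, array([ 488.7, -131.4,  172.8])), (0.33, array([ 435.4, -110.3,    0.9]))]
top small_carton []
12.525
```

View pics/c3.png

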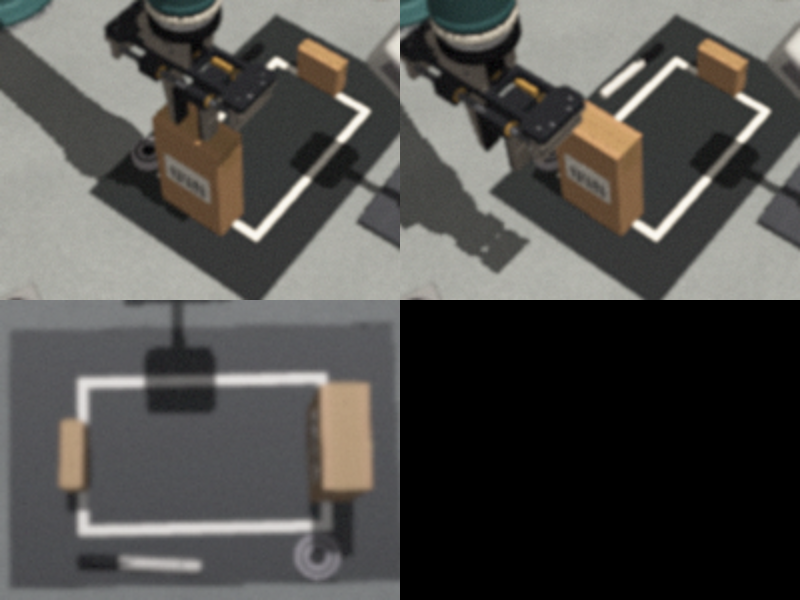

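```bash
cat >> h.py <<'E'
def proj(cam,X):
    i=viewer.camera_info(cam);K=np.array(i['camera_matrix'])
    X=np.atleast_2d(np.array(X,float));c=X@np.array(i['R']).T+np.array(i['t']);s=c[:,:2]/c[:,2:]
    s=s*(1+i['k1']*(s**2).sum(1,keepdims=True)); return s*[K[0,0],K[1,1]]+[K[0,2],K[1,2]]
E
python3 - <<'E'
from h import *
o=robot.observe();print(o['t'],o['tcp_pos'],o['grip_width'])
P=lambda X:(proj('scene',X))
for f,y in (('s2',-164.5),('s3a',-135)):
    a=cv2.imread(f'pics/{f}.png')[140:290,120:320];a=cv2.resize(a,(800,600),interpolation=cv2.INTER_CUBIC)
    for dx in (-30,0,30):
      for z,c in ((148,(0,0,255)),(175,(0,255,0)),(190,(255,0,0))):
        p=((P((543+dx,y,z))[0]-[120,140])*4).astype(int); cv2.circle(a,tuple(map(int,p)),4,c,-1)
    cv2.imwrite(f'pics/{f}_p.png',a)
E
```

```text
12.525 [ 530.09243413 -259.67869546  219.98176123] 0.35190862759731023
```

View pics/s2_p.png

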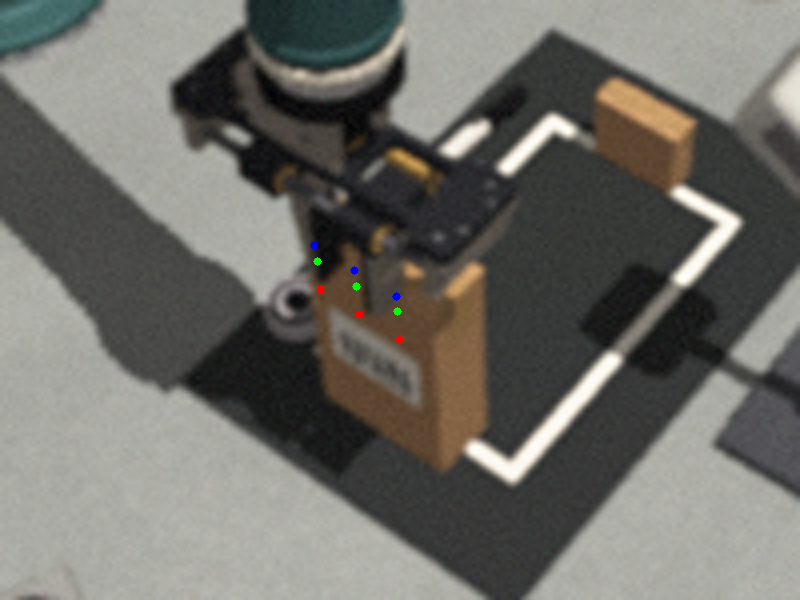

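View pics/s3a_p.png

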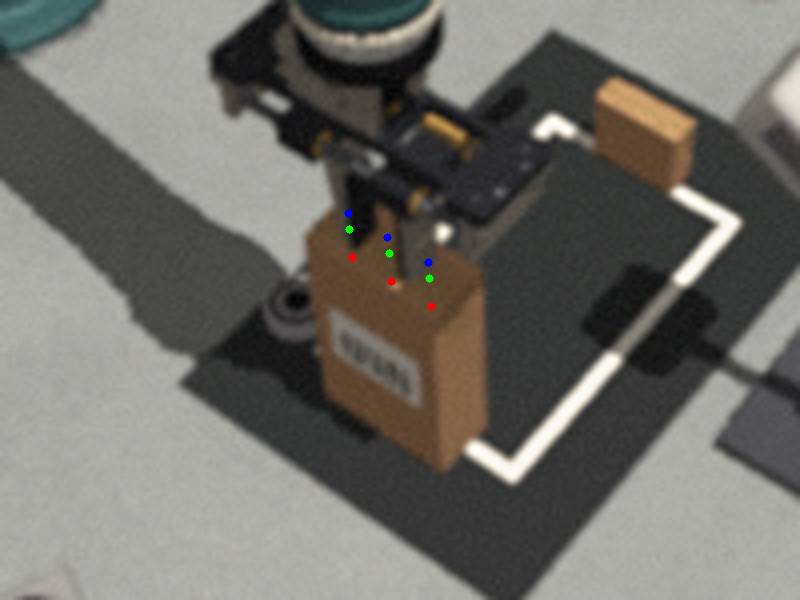

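The fingers passed just over the top: opened part-way, the tips sit well behind the TCP. The carton is untouched. I'll shut the fingers and check where the tips really are.

```bash
python3 - <<'E'
from h import *
grip(0.0)
r=rv((1,0))
robot.servo_line((543,-200,142),feed=200,rotation=r)
save('scene','s4.png'); o=robot.observe(); print(o['t'],o['tcp_pos'],o['grip_width'])
y=o['tcp_pos'][1]
a=cv2.imread('pics/s4.png')[140:290,120:320];a=cv2.resize(a,(800,600),interpolation=cv2.INTER_CUBIC)
for z,c in ((142,(0,0,255)),(175,(0,255,0)),(190,(255,0,0))):
    p=((proj('scene',(543,y,z))[0]-[120,140])*4).astype(int); cv2.circle(a,tuple(map(int,p)),3,c,-1)
cv2.imwrite('pics/s4_p.png',a)
E
```

```text
13.825 [ 543.65457258 -201.51333724  143.18235146] 0.004778341493018881
```

View pics/s4_p.png

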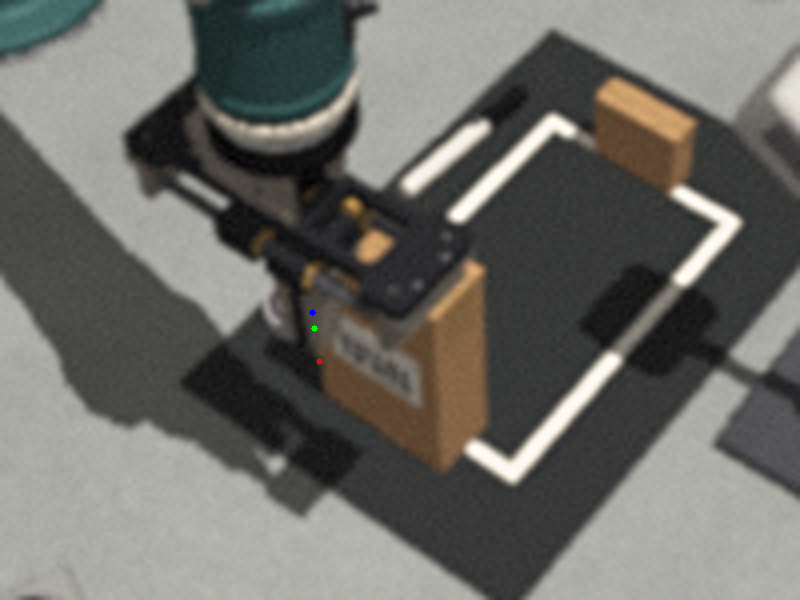

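```bash
python3 - <<'E'
from h import *
robot.servo_line((543,-190,138),feed=60)
robot.hold(0.1); f0=robot.observe()['contact_force']
for y in range(-180,-120,5):
    robot.servo_line((543,y,138),feed=60)
    o=robot.observe();df=o['contact_force']-f0;print(y,round(o['t'],2),np.round(o['tcp_pos'],1),np.round(df,2))
    if y==-145: break
save('scene','s5.png')
a=cv2.imread('pics/s5.png')[140:290,120:320];a=cv2.resize(a,(800,600),interpolation=cv2.INTER_CUBIC)
cv2.imwrite('pics/s5_p.png',a)
E
```

```text
-180 14.57 [ 543.2 -179.3  138.1] [ 0.28 -0.92  1.4 ]
-175 14.82 [ 543.1 -174.6  138. ] [ 0.51 -1.1   0.31]
-170 15.07 [ 543.1 -169.6  138. ] [ 0.08 -0.72  0.09]
-165 15.32 [ 543.  -164.6  138. ] [-0.36 -1.02  0.92]
-160 15.57 [ 543.  -159.7  138. ] [-0.64 -0.61  1.08]
-155 15.82 [ 543.1 -154.5  138. ] [ 0.42 -0.59  0.48]
-150 16.07 [ 543.  -149.5  138. ] [ 0.42 -0.16  0.17]
-145 16.32 [ 543.  -144.5  138. ] [ 0.34 -0.93 -0.11]
```

View pics/s5_p.png

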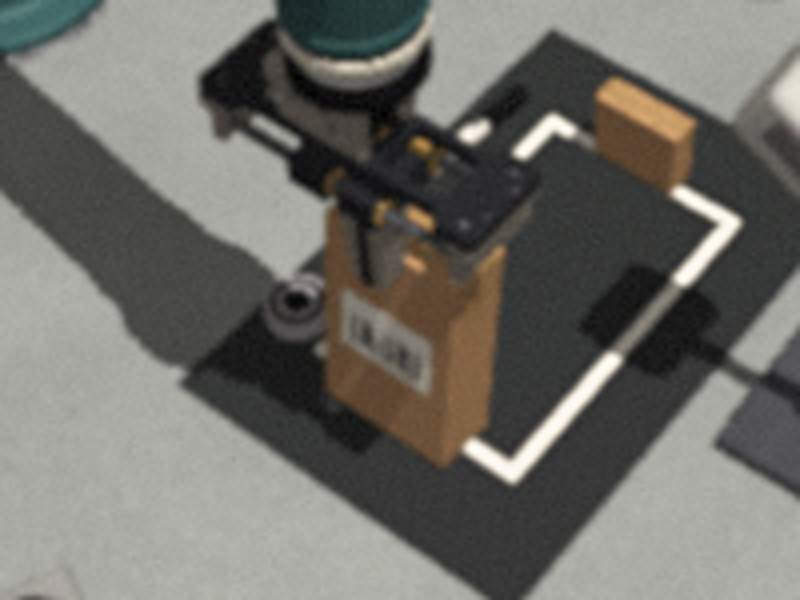

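The carton is now tilting towards the frame: its top edge at (500,250) has moved and the foot at (445,465) has stayed put. I'll continue.

```bash
python3 - <<'E'
from h import *
robot.servo_line((543,-95,138),feed=100)
robot.hold(0.2)
robot.servo_line((543,-180,160),feed=220)
robot.servo_line((510,-300,160),feed=300)
save('scene','s6.png'); save('top','t6.png')
for c in ['scene','top']:
  for n in ['foot_a','head_a','small_carton','trigger_top']: print(c,n,pin(n,c))
print(robot.observe()['t'])
b=cv2.imread('pics/s6.png')[140:290,120:320];c=cv2.imread('pics/t6.png')[150:270,170:330]
cv2.imwrite('pics/c6.png',np.hstack([cv2.resize(b,(400,300)),cv2.resize(c,(400,300))]))
E
```

```text
scene foot_a [(0.72, array([490.5, -97.7,  28.4])), (0.64, array([ 591.3, -103.4,   24. ]))]
scene head_a [(0.91, array([591.4,  69.8,  23.3])), (0.81, array([492.6,  69.6,  25.5]))]
scene small_carton [(0.92, array([542.9, 141.3,   5.6])), (0.36, array([490.5,  71.6,  28. ]))]
scene trigger_top [(0.66, array([ 474.7, -403.3,   50. ]))]
top foot_a [(0.83, array([493. , -99.3,  24. ])), (0.66, array([589.2, -99.2,  26.4]))]
top head_a [(0.98, array([490.6,  68.7,  24.7])), (0.81, array([594.3,  73.3,  25.3]))]
top small_carton [(0.84, array([545.7, 139.8,   3.2])), (0.47, array([595.9,  71.2,  26.3]))]
top trigger_top [(0.45, array([768.8,  27.4,   0.9]))]
18.8417
```

View pics/c6.png

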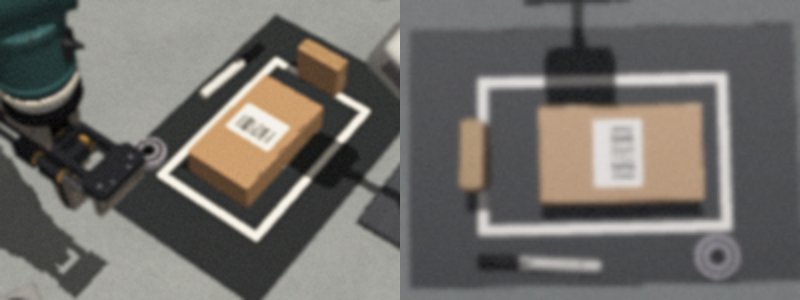

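The carton lies label up inside the frame, at about y -100..71 and x 491..593, and the small carton is still standing. Next is the trigger, located from the wrist camera and the top-image pixels.

```bash
python3 - <<'E'
from h import *
r=rv((1,0))
robot.movep((400,-400,190),r)
save('wrist','w7.png'); save('top','t7.png')
for c in ['wrist','top']: print(c,pin('trigger_top',c))
for c,f in (('wrist','w7'),('top','t7')):
    m=viewer.silhouettes('trigger_top',c)
    for d in m[:2]:
        v,u=np.nonzero(d['mask']);print(c,d['confidence'],len(u),u.mean(),v.mean(),px2w(c,[[u.mean(),v.mean()]],48))
print(robot.observe()['t'], proj('wrist',(475,-402,48)))
E
```

```text
wrist [(0.6, array([ 481.5, -395.2,   49.5]))]
top []
wrist 0.92 854 327.9496487119438 169.26346604215456 [[ 478.25515113 -395.45440849   48.        ]]
19.8 [[324.77755263 174.81850779]]
```

View pics/w7.png

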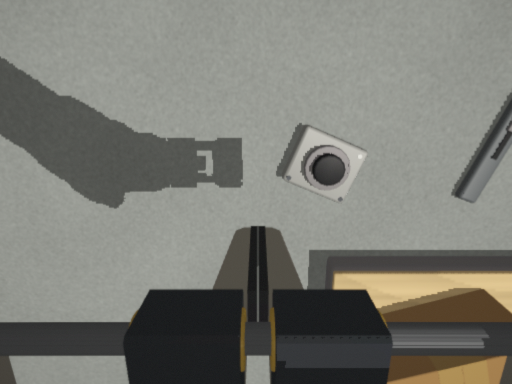

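The wrist view shows the key at pixel (329,170), which gives about (478,-396). I'll press it with force feedback.

```bash
python3 - <<'E'
from h import *
grip(0.0)
r=rv((1,0))
robot.servo_line((477,-397.5,100),feed=200,rotation=r)
robot.servo_line((477,-397.5,60),feed=80)
robot.hold(0.15); f0=robot.observe()['contact_force']
z=58; hit=0
while z>=30:
    robot.servo_line((477,-397.5,z),feed=40)
    fz=np.mean([(robot.hold(0.03),robot.observe()['contact_force'][2]-f0[2])[1] for _ in range(3)])
    o=robot.observe();print(z,round(o['t'],2),np.round(o['tcp_pos'][2],1),round(fz,2))
    if fz>11: break
    z-=2 if z>52 or fz<2 else 1.5
save('scene','s8.png')
robot.hold(0.2)
robot.servo_line((477,-397.5,60),feed=60)
robot.servo_line((477,-397.5,150),feed=200)
save('scene','s9.png');print(robot.observe()['t'])
E
```

```text
58 21.91 58.1 1.32
56 22.26 55.9 1.67
54 22.61 54.0 0.95
52 22.96 52.0 1.42
50 23.31 50.0 1.1
48 23.66 48.0 1.34
46 24.01 46.0 0.9
44 24.36 44.0 0.79
42 24.71 42.0 1.56
40 25.06 40.0 0.89
38 25.41 37.9 1.41
36 25.76 36.0 1.24
34 26.11 34.0 1.2
32 26.46 32.0 1.1
30 26.81 30.0 1.72
28.3583
```

```bash
python3 - <<'E'
from h import *
a=cv2.resize(cv2.imread('pics/s8.png')[210:330,60:220],(800,600),interpolation=cv2.INTER_CUBIC)
for z,c in ((30,(0,0,255)),(48,(0,255,0))):
    p=(proj('scene',(477,-397.5,z))[0]-[60,210])*5; cv2.circle(a,tuple(map(int,p)),4,c,-1)
cv2.imwrite('pics/s8_p.png',a)
E
```

```text
(no output)
```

View pics/s8_p.png

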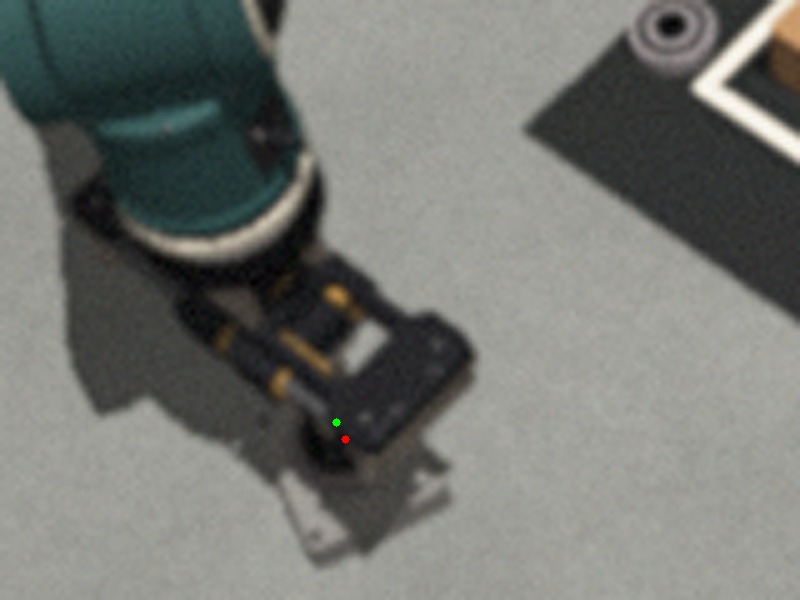

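```bash
python3 - <<'E'
from h import *
o=robot.observe(); T=Ro.from_rotvec(o['tcp_rot']).as_matrix(); p=np.array(o['tcp_pos']);print(o['t'],p,o['grip_width'],np.round(T,3))
im=save('wrist','w9.png')
a=im[:,:,::-1].copy()
for d in (0,-10,-20,-30,-40):
    u=proj('wrist',p+T[:,0]*d)[0];print(d,u);cv2.circle(a,tuple(map(int,np.round(u))),2,(0,0,255) if d else (0,255,0),-1)
for h in (0,):
    u=proj('wrist',(477,-397.5,48))[0];cv2.circle(a,tuple(map(int,np.round(u))),2,(255,0,0),-1)
i=viewer.camera_info('wrist');c=-np.array(i['R']).T@i['t'];print('cam in tool',T.T@(c-p))
b=cv2.imread('pics/s9.png')[210:330,60:220]
cv2.imwrite('pics/c9.png',np.hstack([cv2.resize(a,(400,300)),cv2.resize(b,(400,300))]))
cv2.imwrite('pics/c9w.png',cv2.resize(a[120:350,150:400],(800,600)*1 if 0 else (652,600)))
E
```

```text
28.3583 [ 475.99368175 -396.68064559  148.2232048 ] 0.0036180583157849073 [[-0.002  1.     0.   ]
 [ 0.002  0.    -1.   ]
 [-1.    -0.002 -0.002]]
0 [257.77808095 222.66466799]
-10 [257.8018261 228.7556841]
-20 [257.82789204 235.44185989]
-30 [257.85663681 242.81498659]
-40 [257.88849614 250.98677358]
cam in tool [-198.92098003   -0.34529727  -84.09299882]
```

View pics/c9w.png

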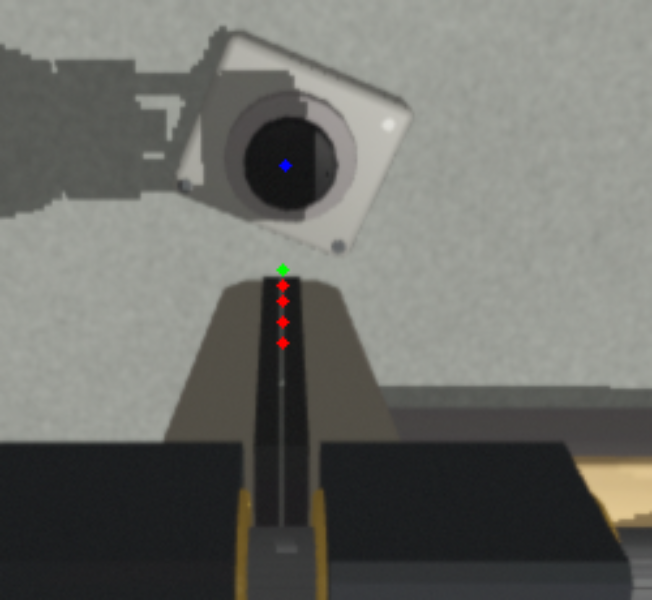

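View pics/c9.png

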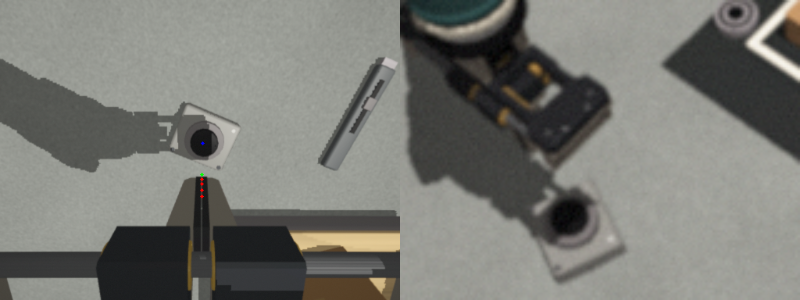

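```bash
python3 - <<'E'
from h import *
robot.servo_line((477,-397.5,60),feed=250)
im=save('wrist','w10.png')
f0=robot.observe()
robot.servo_line((477,-397.5,36),feed=100)
o=robot.observe();print(np.round(np.array(o['joint_torque'])-f0['joint_torque'],2),o['contact_force']-f0['contact_force'],o['tcp_pos'])
im2=save('wrist','w11.png');print(o['t'])
cv2.imwrite('pics/c11.png',np.hstack([cv2.resize(cv2.imread('pics/'+f)[120:300,160:360],(400,360)) for f in('w10.png','w11.png')]))
E
```

```text
[ 0.01 -1.94  0.02  0.31  0.   -0.04 -0.  ] [ 0.20051726 -1.60570221 -1.08293529] [ 477.12958441 -397.57515986   36.34762798]
29.3583
```

View pics/c11.png

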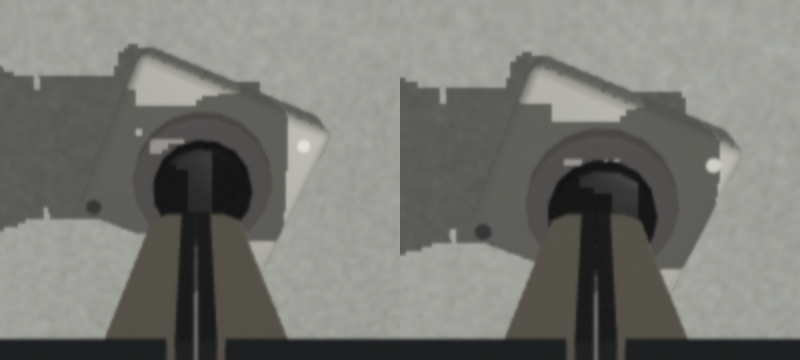

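The wrist view shows the key still up, with the tips directly above it even at a TCP reading of z=36. So the real tips are shorter than reported. I'll go lower with force feedback.

```bash
python3 - <<'E'
from h import *
f0=np.mean([(robot.hold(0.03),robot.observe()['contact_force'][2])[1] for _ in range(4)])
z=34
while z>=6:
    robot.servo_line((477,-397.5,z),feed=40)
    fz=np.mean([(robot.hold(0.025),robot.observe()['contact_force'][2]-f0)[1] for _ in range(3)])
    o=robot.observe();print(z,round(o['t'],2),np.round(o['tcp_pos'][2],1),round(fz,2))
    if fz>2 or z<=14: break
    z-=2
save('wrist','w12.png')
cv2.imwrite('pics/w12c.png',cv2.resize(cv2.imread('pics/w12.png')[120:300,160:360],(600,540)))
E
```

```text
34 29.87 34.0 -0.36
32 30.19 31.9 0.04
30 30.52 29.9 -0.17
28 30.84 27.9 -0.47
26 31.17 25.9 0.4
24 31.49 23.9 0.03
22 31.82 22.0 -0.69
20 32.14 19.9 0.13
18 32.47 18.2 1.38
16 32.79 16.2 2.75
```

View pics/w12c.png

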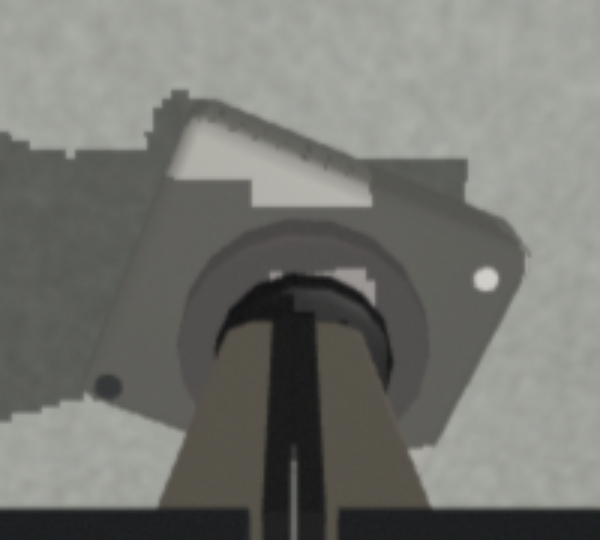

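Contact with the key began at a reading of about z=19. I'll press to the stop and release.

```bash
python3 - <<'E'
from h import *
z=14.5
while z>=8:
    robot.servo_line((477,-397.5,z),feed=40)
    fz=np.mean([(robot.hold(0.025),robot.observe()['contact_force'][2])[1] for _ in range(3)])
    o=robot.observe();print(z,round(o['t'],2),np.round(o['tcp_pos'][2],1),round(fz,2))
    if fz>10: break
    z-=1
robot.hold(0.2); save('wrist','w13.png')
robot.servo_line((477,-397.5,40),feed=60)
robot.servo_line((440,-397.5,140),feed=200)
save('wrist','w14.png');save('scene','s14.png');save('top','t14.png')
for n in ['foot_a','head_a','small_carton']: print(n,pin(n,'top'),pin(n,'scene'))
print(robot.observe()['t'])
R=lambda f,s:cv2.resize(cv2.imread('pics/'+f)[s],(400,300))
cv2.imwrite('pics/c14.png',np.vstack([np.hstack([R('w13.png',np.s_[120:300,150:390]),R('w14.png',np.s_[:,:])]),np.hstack([R('s14.png',np.s_[:,:]),R('t14.png',np.s_[150:270,170:330])])]))
E
```

```text
14.5 33.17 14.6 3.44
13.5 33.49 13.6 3.55
12.5 33.82 13.1 6.89
11.5 34.14 13.0 13.14
foot_a [(0.86, array([ 589.3, -104.6,   24.2])), (0.65, array([ 492.1, -101.1,   28.9]))] [(0.71, array([493.7, -95. ,  27.5])), (0.71, array([ 592.8, -104.3,   23.7]))]
head_a [(0.8, array([489.4,  67.2,  25.6])), (0.76, array([596.7,  72.4,  23.5]))] [(0.84, array([589.7,  71.5,  26.4])), (0.62, array([430.1,  75.3,   6.9])), (0.58, array([493.1,  66. ,  25.9]))]
small_carton [(0.85, array([545.1, 143.6,   2.9]))] [(0.85, array([542.6, 137.7,   4.1]))]
36.15
```

View pics/c14.png

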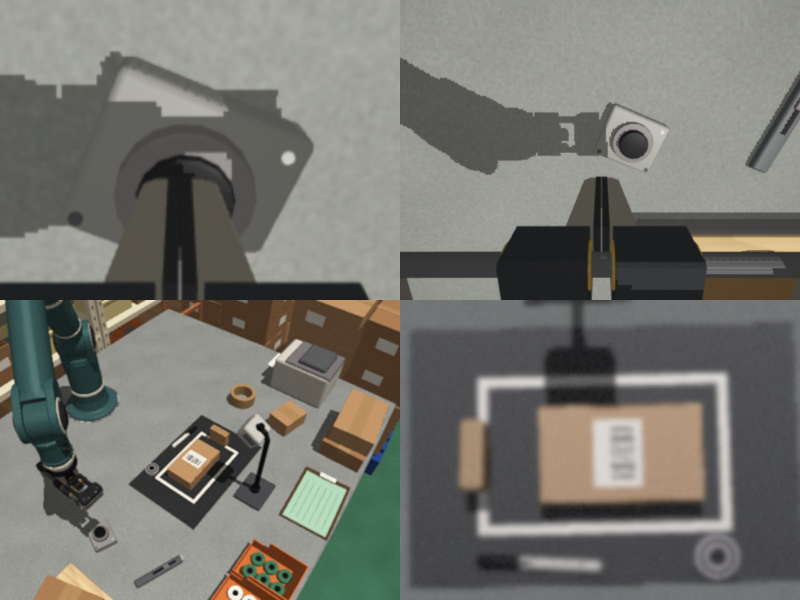

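The key bottomed: the TCP stalled at 13.0 after about 6 mm of travel, at 13 N. It has sprung back up, and the carton lies label up inside the frame. The robot is clear of everything, so I'm handing in.

```bash
python3 -c "
from h import *
robot.hold(0.2);robot.job_done();print(robot.observe()['t'])"
```

```text
the job is handed in; nothing more can be done
the job is handed in; nothing more can be done
```

The job is done and handed in at about 36 s. I pushed the tall carton over with the shut fingertips. I then pressed the trigger key to its stop and let it go.

**Last checks**
- **Carton:** it lies label up at about x 490–595, y −102 to +70. That is inside the frame, whose outer edges are at about x 461–633, y −129 to +140.
- **Small carton:** still standing where it was.
- **Bearing and pen:** in the pictures they look as they did at the start. I did not measure them again at the end.
- **Trigger:** the reading went from z 19 at first contact to a stop at 13.0, about 6 mm, with 13 N at the end. The key was back up in the last picture.

**What failed or disagreed**
- **First push:** it missed. With the fingers part-open, the tips passed over the carton's top without moving it.
- **First trigger press:** it did not reach the key. The second descent met the key only at a TCP reading of about z 19, though the key's top is at 48, so the tips end nearly 30 mm short of the reported TCP. I went on by force and pictures instead.
- **Trigger position:** the cameras differed by about 8 mm. I aimed between them, well within the 36 mm key.

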